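# Find the paperweight by heft and set it on the painting

### The arm

A 7-joint arm with a two-finger parallel gripper is mounted at the origin on the work surface. World frame = base frame: x ahead of the robot, y to its left, z up, the work surface at z = 0. Lengths are in m, angles in degrees, forces in N, time in s.
With the tool pointing down it reaches from about 0.425 to 1.025 m from the base axis. Payload 3.6 kg.
Tool frame: the origin (TCP) lies on the centre line of the jaws, within the pads' length; the fingertips stand 17 mm ahead of it and the grasp point (between the pads) lies 2 mm behind it; z points along the fingers, y is the direction in which the jaws open and shut (so a half turn about z gives the same grasp; the last joint's range is limited). The gripper opens to 85 mm and grips with 20 to 120 N. Pads are 22 mm wide; open, the fingers measure 114 mm over their backs; the gripper's body (76 mm by 85 mm) begins 54 mm behind the grasp point. The pads swing forward as they close: fully open they stand 13 mm farther back than shut.
Start: joints at [64.945, 33.873, 2.773, 92.16, -1.908, 54.013, -1.931], TCP at [0.244, -0.683, 0.248] pointing down, gripper open.
Joint ranges: [-153.93, 153.93], [-27.13, 128.08], [-72.61, 78.16], [10.71, 143.7], [-87.88, 267.88], [4.46, 118.87], [-176.78, 176.78]. Speed limits (degrees/s): [147.25, 147.25, 180, 180, 180, 180, 180].

### API

Orientations are given as [roll, pitch, yaw] about the fixed x, y, z axes, in that order (R = Rz(yaw) Ry(pitch) Rx(roll)).
In Python, from workcell import r, cams, finder gives the robot as it stands.
- The arm moves only by the shell command python3 -m pendant 'ROWS' [OPENING] [FORCE]. ROWS is JSON, a list of rows, each a list of 6 numbers: the shift along the tool's x, y, z in mm, then the turn, a rotation vector about the tool's x, y, z in rad. A call has 1 to 12 rows; each row is the pose to reach, as a shift and turn from the pose measured when the call began, along the tool's axes at that moment; what a row does not reach only later rows make up. A row lasts 1/8 s, in which the tool goes at most 62.5 mm and 10.7 degrees, less where a joint would pass 70% of its speed; a pose out of reach is approached as far as the arm can. A call with a gripper value outside its range is refused whole. OPENING is the closure, from 0 (fully open) to 1 (shut), set as the call begins (- or left out, the last holds). The fingers move at their own pace and stop on an object; FORCE is the grip in N (left out, the last holds). Time passes only in rows, so rows that repeat a pose let the fingers close. It gives the time, the measured TCP pose, the force and the opening at its end, in the units of the state.
- r.get_obs(): the state, without advancing time (a new reading comes with each control period).
- cams.grab_frame(name): name is "side" or "top"; returns the picture (400x640x3 uint8, red, green, blue); there is no depth.
- cams.get_calibration(name): a dict with "fx", "fy", "cx", "cy" (pixels), "k1" (the pictures are not rectified: a ray, as slopes to the right and down, at radius r is drawn at 1 + k1 r^2 times it, then the intrinsics apply), "camera_from_world" (4x4, takes a point from world to camera coordinates). Camera axes: x right, y down, z forward; pixel columns grow to the right and rows downward; lengths in m; the calibration is good to about 2 mm. A picture is of the moment at which its call begins. get_calibration takes no time and is no camera call.
- r.sign_off(): hands the job in, once; it reports no verdict.
Trained networks look in the newest picture that a camera, given by its name, has taken for a name from the list of things; names that differ only in an ending like _2 or _b are one class to them, and where a whole thing is asked for, a point or a joint stands for the part that bears it (a point fixed in the world has none). Each returns a list of dicts, best first, with "score" (0 to 1); they miss things now and then, are a little off and sometimes report something else, mostly with a low value. They report only what shows in the picture. A call takes as long as a camera call. They do not tell look-alikes from the thing itself.
- finder.recognise(camera, name): "rect" ([centre column, centre row, width, height] in pixels, round what is visible of it).
- finder.trace(camera, name): "region" (400x640 bool, what is visible of it) and "rect" ([centre column, centre row, width, height] in pixels, round what is visible of it).
The state is a dict: "time": time; "q": joint angles; "qvel": joint speeds; "joint_torque": joint torques, N m; "tool_pos": TCP position; "tcp_rot": TCP orientation; "ft_force": force on the tool from outside, world axes, zero at the start; "wrist_torque": the same for the moment, N m; "width": finger opening in m.
Only numpy, scipy, OpenCV 4.12 (cv2) and the standard library are available. Lean on these libraries where they do the work, as an engineer would, in place of code of your own. Each camera call takes 0.05 s, during which the arm holds its last target.

### The job

One of the three identical closed craft boxes holds the heavy steel paperweight, the other two only light wooden stamps. Lift the closed boxes clear of the table to feel which one is heavy, put them back down, and open that one only, laying its lid aside on the table. Then take out the paperweight by its knob and set it gently on the painted sheet, leaving all three boxes standing on the table.

Things in the scene. Friction and masses are not known exactly. Their poses are not given: they have to be found in the camera images.
- box_a: One of three identical grey plastic boxes: 160 mm long (x), 66 wide (y), 70 high (92 with lid and ridge), walls and floor 4 mm, open top under the lid. Origin: centre of the underside, z up. Grip it across the 66 mm width at mid-length, high on the walls. Closed, the box with the paperweight weighs 0.69 to 0.76 kg, the other two 0.27 kg; any of the three may be the heavy one.
- box_b: Identical to box_a. In every box one content stands on the floor, centred within 3 mm on the box's origin: in one the steel paperweight, in two a wooden stamp of the same shape: round foot 52 mm across, 22 high, with an upright round knob 22 across and 36 tall at its centre (knob top 62 mm above the box's underside, 8 below the rim).
- box_c: Identical to box_a. Two ribs, 12 mm high above the underside and 58 mm apart, run across every box and keep the content in the middle. Inside, fingers have room beside the knob only along the box's length (65 mm either side), not across its width (18 mm).
- lid_a: Blue lid lying loosely on box_a, same yaw: plate 158 x 62 mm, 4 thick, with a rim 4 mm deep below that drops into the box with 3 mm play; lifts straight off; 0.05 kg. On top, in the middle, a white grip ridge 50 mm long (x, the box's length), 14 wide (y), 18 high. Origin: centre of the plate's underside, 70 mm above the box's origin when closed, 4 mm above the table when laid down.
- lid_b: Blue lid of box_b, identical to lid_a.
- lid_c: Blue lid of box_c, identical to lid_a.
- painting: The flower painting: blue paper with white flowers on a fixed square plywood board, 150 x 150 mm, top 10 mm above the table. Origin: centre of its underside.
- table: The work table under a black cover, its top at height 0 (fixed). The strip between the boxes and the painting, y = 0.10 to 0.19 m at x = 0.40 to 0.65 m, is always bare, with room for a lid. The small jars, cup and brush on the far side are not needed.
There are look-alikes about, which are no part of the job. What is shaped like the box_b but blue is not meant.

How it is judged:
By the outcome, as a careful person would: the job done as asked, in the order asked, and still so for the second after the job is handed in, with the robot touching nothing.
It also fails if it takes over 72 s, if anything falls off the work surface, if the arm or the gripper's body presses on something with over 40 N, if the wrist force passes 120 N, or if a joint passes its speed limit or range.

## Working session

There is one attempt and no reset: what is moved stays moved. The work goes in short steps, Python scripts to look and compute and a shell command to move; the robot and the scene stay as the last step left them, time stands still between calls to the robot, and variables do not carry over. Pictures are saved under pics/ and viewed, and the job is handed in when it is done.

```bash
ls; mkdir -p pics; python3 - <<'E'
from workcell import r,cams,finder
import cv2
o=r.get_obs()
print({k:o[k] for k in('time','tool_pos','tcp_rot','ft_force','width')})
for n in('side','top'):
    im=cams.grab_frame(n); cv2.imwrite(f'pics/{n}0.png',im[:,:,::-1])
    c=cams.get_calibration(n); print(n,c)
    for t in('box_a','lid_a','painting'):
        print(t,[(round(d['score'],2),[round(float(x)) for x in d['rect']]) for d in finder.recognise(n,t)])
E
```

```text
pics
{'time': 0.0, 'tool_pos': array([ 0.24408835, -0.68183135,  0.24716265]), 'tcp_rot': array([-1.79873009e+02,  6.63368502e-03,  1.96992870e+01]), 'ft_force': array([0.34955135, 0.78623045, 0.24843346]), 'width': 0.08526073589529665}
side {'fx': 484.7577012308674, 'fy': 484.7577012308674, 'cx': 319.71443894044745, 'cy': 199.14399516034516, 'k1': -0.057097185894068835, 'camera_from_world': array([[-0.81166661, -0.58402572, -0.01054822,  0.32573539],
       [-0.37997445,  0.54162353, -0.74984223,  0.27203451],
       [ 0.44364031, -0.60461385, -0.66153259,  1.16538991],
       [ 0.        ,  0.        ,  0.        ,  1.        ]])}
box_a [(0.95, [275, 222, 61, 37]), (0.89, [420, 154, 52, 36]), (0.68, [366, 172, 54, 38]), (0.6, [363, 156, 52, 30]), (0.56, [335, 200, 56, 40])]
lid_a [(0.8, [335, 184, 56, 28]), (0.61, [365, 157, 56, 28]), (0.58, [276, 207, 57, 27])]
painting [(0.71, [204, 306, 86, 68])]
top {'fx': 385.6545789144864, 'fy': 385.6545789144864, 'cx': 325.1327415992258, 'cy': 201.68690206893868, 'k1': -0.008352330257268371, 'camera_from_world': array([[-0.0201446 , -0.99938147,  0.02882476, -0.07245698],
       [-0.99699657,  0.01792344, -0.07534321,  0.48240681],
       [ 0.07477997, -0.03025595, -0.99674096,  1.06863726],
       [ 0.        ,  0.        ,  0.        ,  1.        ]])}
box_a [(0.91, [402, 208, 10, 60]), (0.85, [476, 245, 71, 56]), (0.51, [295, 203, 13, 4]), (0.51, [344, 208, 6, 54])]
lid_a [(0.88, [357, 204, 29, 57]), (0.72, [420, 207, 26, 59]), (0.71, [293, 178, 33, 66])]
painting [(0.91, [176, 196, 57, 51])]
```

View pics/side0.png

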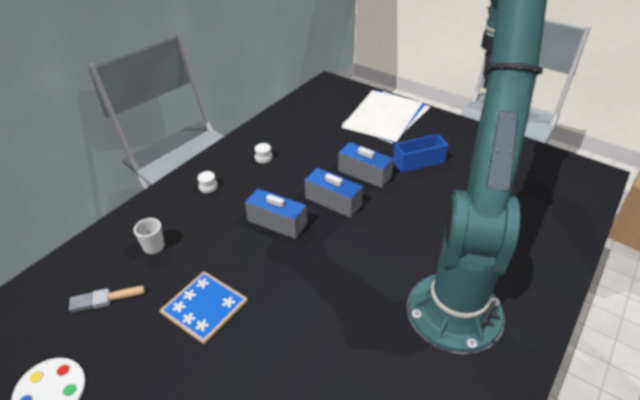

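View pics/top0.png

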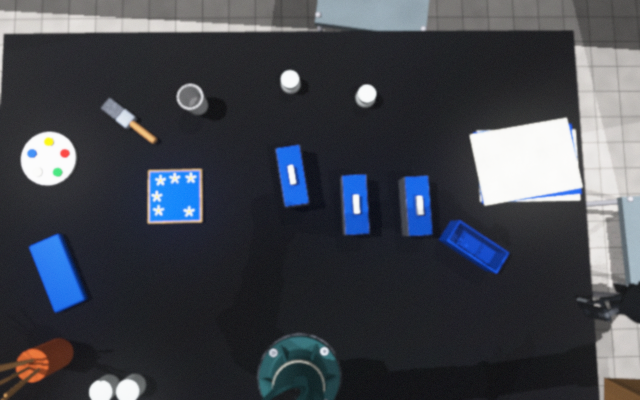

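The side view shows three lidded grey boxes (275,213), (334,191), (365,164), the open blue look-alike (420,153) and the painting (204,306). In the top view the boxes are at (292,175), (355,204) and (416,206), the painting at (175,195).

```bash
cat > h.py <<'E'
from workcell import r,cams,finder
import numpy as np,cv2
def back(cam,uv,z):
    c=cams.get_calibration(cam);T=np.array(c['camera_from_world']);R,t=T[:3,:3],T[:3,3]
    p=np.atleast_2d(np.array(uv,float)); K=np.array([[c['fx'],0,c['cx']],[0,c['fy'],c['cy']],[0,0,1]])
    # k1-only Brown model = OpenCV's
    n=cv2.undistortPoints(p.reshape(-1,1,2),K,np.array([c['k1'],0,0,0.])).reshape(-1,2)
    d=np.c_[n,np.ones(len(n))]@R; o=-R.T@t
    s=(z-o[2])/d[:,2]
    return (o+d*s[:,None])
def proj(cam,P):
    c=cams.get_calibration(cam);T=np.array(c['camera_from_world'])
    q=np.atleast_2d(P)@T[:3,:3].T+T[:3,3]; n=q[:,:2]/q[:,2:]
    n=n*(1+c['k1']*(n**2).sum(1,keepdims=True))
    return n*[c['fx'],c['fy']]+[c['cx'],c['cy']]
def rectfit(cam,mask,z):
    v,u=np.nonzero(mask); P=back(cam,np.c_[u,v],z)[:,:2]
    hull=cv2.minAreaRect((P*1000).astype(np.float32))
    C=np.cov(P.T); w,V=np.linalg.eigh(C); a=np.degrees(np.arctan2(V[1,1],V[0,1]))
    a=(a+90)%180-90
    return P.mean(0).round(4),round(a,1),np.round(np.sqrt(12*w[::-1])*1000,0),np.round(hull[0],1),np.round(hull[1],0)
def blobs(cam,mask,lo,hi):
    n,l,s,c=cv2.connectedComponentsWithStats(mask.astype(np.uint8))
    return [(l==i,s[i],c[i]) for i in range(1,n) if lo<=s[i,4]<=hi]
E
python3 - <<'E'
from h import *
for n in('top','side'):
    im=cams.grab_frame(n)
    for t,z in(('lid_a',.074),('painting',.010)):
        for d in finder.trace(n,t):
            if d['score']<.3: continue
            m=d['region']
            print(n,t,round(d['score'],2),np.round(d['rect']),*rectfit(n,m,z))
            if t=='lid_a':
                k=cv2.dilate(m.astype(np.uint8),np.ones((3,3)))>0
                w=k&(im.min(2)>130)
                if w.sum()>5:
                    g=np.where(k,np.clip(im[:,:,0].astype(float)-70,0,None),0)
                    v,u=np.nonzero(g); c=np.average(np.c_[u,v],axis=0,weights=g[v,u])
                    print('   ridge',w.sum(),c.round(1),back(n,c,.09).round(4), rectfit(n,w,.092)[1])
E
```

```text
top lid_a 0.8 [292. 177.  29.  62.] [0.5518 0.0071] 8.1 [157.  61.] [551.3   6. ] [158.  63.]
   ridge 129 [291.3 174.2] [[0.5501 0.0085 0.09  ]] 8.2
top lid_a 0.73 [420. 207.  28.  62.] [ 0.4617 -0.3309] 1.2 [160.  63.] [ 462.2 -330.8] [160.  64.]
   ridge 136 [419.4 204.5] [[ 0.4637 -0.3296  0.09  ]] 2.8
top lid_a 0.72 [357. 203.  26.  61.] [ 0.4697 -0.1618] 1.9 [157.  63.] [ 469.6 -161.5] [157.  64.]
   ridge 132 [355.8 203.6] [[ 0.4692 -0.1605  0.09  ]] 0.7
top painting 0.77 [175. 195.  55.  50.] [0.5069 0.3413] -64.3 [152. 148.] [506.9 341.4] [150. 151.]
side lid_a 0.84 [366. 157.  53.  25.] [ 0.4592 -0.329 ] 2.1 [158.  66.] [ 463.2 -329.8] [161.  69.]
   ridge 124 [364.7 153.3] [[ 0.4579 -0.3192  0.09  ]] -15.9
side lid_a 0.63 [276. 206.  56.  29.] [0.5455 0.0091] 8.4 [157.  68.] [548.9   5.3] [161.  76.]
   ridge 151 [273.8 202. ] [[0.5431 0.018  0.09  ]] -3.3
side lid_a 0.57 [335. 184.  53.  34.] [ 0.4663 -0.1593] 0.6 [161.  66.] [ 468.4 -160. ] [161.  67.]
   ridge 142 [332.1 180.6] [[ 0.4644 -0.1507  0.09  ]] -12.3
side painting 0.65 [205. 307.  87.  65.] [0.5018 0.3451] -17.1 [155. 152.] [504.3 342. ] [157. 155.]
```

```bash
cat >> h.py <<'E'
from scipy.spatial.transform import Rotation as Ro
def delta(x,y,z,yaw):
    o=r.get_obs(); R=Ro.from_euler('xyz',o['tcp_rot'],degrees=True)
    G=Ro.from_euler('xyz',[180,0,yaw],degrees=True)
    s=R.inv().apply(np.array([x,y,z])-o['tool_pos'])*1000
    return s.round(1),(R.inv()*G).as_rotvec().round(3)
def st():
    o=r.get_obs(); print('t',round(o['time'],2),'p',o['tool_pos'].round(4),'rot',o['tcp_rot'].round(2),'F',o['ft_force'].round(2),'w',round(o['width'],4))
E
python3 -c "
from h import *
print(delta(.462,-.330,.16,1.7))"
```

```text
(array([ 323.8, -258.6,   88.3]), array([0.   , 0.   , 0.314]))
```

```bash
python3 -m pendant '[[46,-37,13,0,0,0.05],[92,-74,25,0,0,0.1],[139,-111,38,0,0,0.15],[185,-148,50,0,0,0.2],[231,-185,63,0,0,0.25],[278,-222,76,0,0,0.3],[315,-250,86,0,0,0.314],[323.8,-258.6,88.3,0,0,0.314],[323.8,-258.6,88.3,0,0,0.314],[323.8,-258.6,88.3,0,0,0.314]]' 0 60; python3 -c "
from h import *
st();print(delta(.462,-.330,.05,1.7))
cv2.imwrite('pics/t1.png',cv2.resize(cams.grab_frame('top')[130:270,230:510,::-1],None,fx=2.8,fy=2.8))"
```

```text
time: 1.95
tool_pos: [0.461, -0.3323, 0.1605]
tcp_rot: [179.9, -0.0, 1.5]
ft_force: [0.1, -0.5, 0.8]
width: 0.0853
t 1.95 p [ 0.461  -0.3323  0.1605] rot [ 1.799e+02 -1.000e-02  1.530e+00] F [ 0.06 -0.48  0.76] w 0.0853
(array([  1. ,  -2.5, 110.5]), array([ 0.002, -0.   , -0.003]))
```

View pics/t1.png

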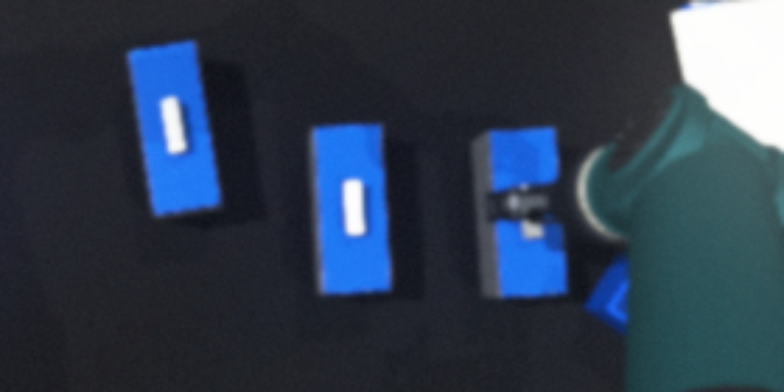

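Gripper sits over the rightmost box (fingers around (520,203) in the crop), straddling its lid. Descend slowly.

```bash
python3 -m pendant '[[1,-2.5,30,0,0,0],[1,-2.5,60,0,0,0],[1,-2.5,80,0,0,0],[1,-2.5,95,0,0,0],[1,-2.5,105,0,0,0],[1,-2.5,110,0,0,0],[1,-2.5,110,0,0,0]]'; python3 -m pendant '[[0,0,0,0,0,0],[0,0,0,0,0,0],[0,0,0,0,0,0],[0,0,0,0,0,0],[0,0,0,0,0,0],[0,0,0,0,0,0]]' 1 40
```

```text
time: 2.88
tool_pos: [0.4619, -0.3303, 0.0506]
tcp_rot: [179.9, -0.0, 1.5]
ft_force: [-0.0, -0.1, -0.1]
width: 0.0854
time: 3.62
tool_pos: [0.4623, -0.3304, 0.0513]
tcp_rot: [179.9, -0.1, 1.5]
ft_force: [-1.2, 1.0, 6.5]
width: 0.0653
```

```bash
python3 -m pendant '[[0,0,-5,0,0,0],[0,0,-12,0,0,0],[0,0,-22,0,0,0],[0,0,-32,0,0,0],[0,0,-40,0,0,0],[0,0,-40,0,0,0],[0,0,-40,0,0,0],[0,0,-40,0,0,0],[0,0,-40,0,0,0],[0,0,-40,0,0,0]]'; python3 -c "
from h import *
for i in range(3): cv2.imwrite('pics/s2.png',cams.grab_frame('side')[:,:,::-1]);st()"
```

```text
time: 4.88
tool_pos: [0.4622, -0.3302, 0.0911]
tcp_rot: [179.9, -0.0, 1.5]
ft_force: [0.2, -0.7, -2.8]
width: 0.0658
t 4.92 p [ 0.4622 -0.3303  0.0912] rot [ 1.7988e+02 -5.0000e-02  1.5100e+00] F [ 0.06 -0.18 -2.14] w 0.0653
t 4.97 p [ 0.4622 -0.3303  0.0912] rot [ 1.7988e+02 -6.0000e-02  1.5100e+00] F [-0.16  0.88 -2.54] w 0.0654
t 5.03 p [ 0.4622 -0.3303  0.0912] rot [ 1.7987e+02 -6.0000e-02  1.5100e+00] F [-0.08 -0.95 -2.24] w 0.0658
```

View pics/s2.png

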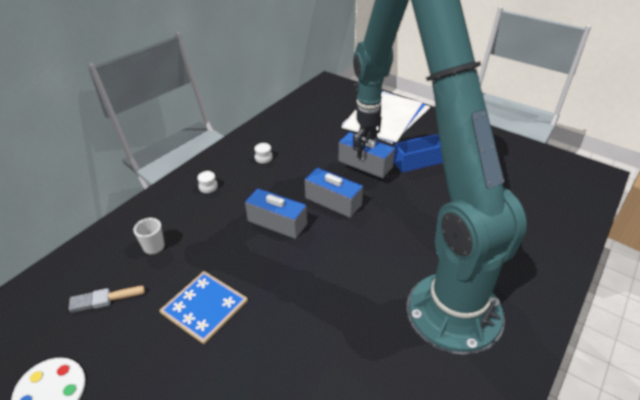

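Box 3 is clear of the table (moved up about 8–10 px) and reads ~2.4 N → light. Put it back.

```bash
python3 -m pendant '[[0,0,10,0,0,0],[0,0,20,0,0,0],[0,0,29,0,0,0],[0,0,34,0,0,0],[0,0,37,0,0,0],[0,0,39,0,0,0],[0,0,40,0,0,0],[0,0,40,0,0,0],[0,0,40,0,0,0]]'; python3 -m pendant '[[0,0,0,0,0,0],[0,0,0,0,0,0],[0,0,0,0,0,0],[0,0,0,0,0,0],[0,0,0,0,0,0]]' 0; python3 -m pendant '[[0,0,-15,0,0,0],[0,0,-40,0,0,0],[0,0,-80,0,0,0],[0,0,-100,0,0,0],[0,0,-100,0,0,0]]'; python3 -c "
from h import *
st();print(delta(.469,-.161,.155,1.3))"
```

```text
time: 6.15
tool_pos: [0.4624, -0.3305, 0.0514]
tcp_rot: [179.9, -0.1, 1.5]
ft_force: [-0.3, -0.1, -1.4]
width: 0.0651
time: 6.78
tool_pos: [0.4625, -0.3305, 0.0515]
tcp_rot: [179.9, -0.1, 1.5]
ft_force: [0.5, -0.1, -0.2]
width: 0.0852
time: 7.4
tool_pos: [0.4634, -0.331, 0.1538]
tcp_rot: [179.7, -0.3, 1.5]
ft_force: [-0.2, 0.3, -0.4]
width: 0.0855
t 7.4 p [ 0.4634 -0.331   0.1538] rot [179.71  -0.31   1.5 ] F [-0.23  0.26 -0.44] w 0.0855
(array([  10.1, -169.8,   -2. ]), array([ 0.005, -0.006,  0.004]))
```

```bash
python3 -m pendant '[[3,-45,-2,0.005,-0.006,0],[6,-95,-2,0.005,-0.006,0],[8,-140,-2,0.005,-0.006,0],[10,-165,-2,0.005,-0.006,0],[10,-170,-2,0.005,-0.006,0],[10,-170,-2,0.005,-0.006,0],[10,-170,-2,0.005,-0.006,0],[10,-170,-2,0.005,-0.006,0]]'; python3 -c "
from h import *
st();print(delta(.469,-.161,.051,1.3))
im=cams.grab_frame('top');cv2.imwrite('pics/t3.png',cv2.resize(im[130:270,230:510,::-1],None,fx=2.8,fy=2.8))"
```

```text
time: 8.4
tool_pos: [0.4688, -0.1622, 0.155]
tcp_rot: [180.0, 0.0, 1.4]
ft_force: [0.1, 0.4, -0.4]
width: 0.0856
t 8.4 p [ 0.4688 -0.1622  0.155 ] rot [1.7996e+02 2.0000e-02 1.3700e+00] F [ 0.07  0.42 -0.4 ] w 0.0856
(array([  0.3,  -1.2, 104. ]), array([0.001, 0.   , 0.001]))
```

View pics/t3.png

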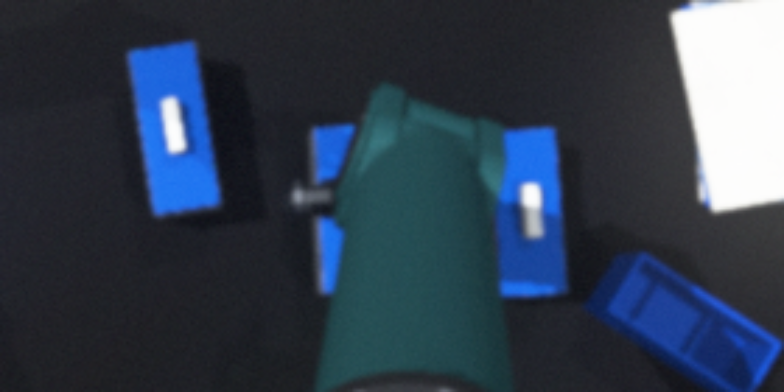

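Box 3 (crop ~(532,210)) stands closed in its old place; the gripper is over box 2.

```bash
python3 -m pendant '[[0,-1,30,0,0,0],[0,-1,55,0,0,0],[0,-1,75,0,0,0],[0,-1,90,0,0,0],[0,-1,100,0,0,0],[0,-1,104,0,0,0],[0,-1,104,0,0,0]]'; python3 -m pendant '[[0,0,0,0,0,0],[0,0,0,0,0,0],[0,0,0,0,0,0],[0,0,0,0,0,0],[0,0,0,0,0,0],[0,0,0,0,0,0]]' 1 60;python3 -m pendant '[[0,0,-5,0,0,0],[0,0,-12,0,0,0],[0,0,-22,0,0,0],[0,0,-32,0,0,0],[0,0,-40,0,0,0],[0,0,-40,0,0,0],[0,0,-40,0,0,0],[0,0,-40,0,0,0],[0,0,-40,0,0,0]]'; python3 -c "
from h import *
for i in range(3): cv2.imwrite('pics/s4.png',cams.grab_frame('side')[:,:,::-1]);st()"
```

```text
time: 9.32
tool_pos: [0.4689, -0.1611, 0.0511]
tcp_rot: [180.0, 0.0, 1.4]
ft_force: [-0.5, -0.2, -0.5]
width: 0.0853
time: 10.07
tool_pos: [0.4693, -0.1611, 0.0519]
tcp_rot: [179.9, -0.1, 1.4]
ft_force: [-0.5, 0.2, 5.8]
width: 0.0651
time: 11.2
tool_pos: [0.4691, -0.161, 0.0916]
tcp_rot: [180.0, -0.0, 1.4]
ft_force: [0.3, -0.1, -2.8]
width: 0.0654
t 11.25 p [ 0.4691 -0.161   0.0917] rot [ 1.7996e+02 -3.0000e-02  1.4100e+00] F [ 0.31  0.29 -2.37] w 0.0651
t 11.3 p [ 0.4691 -0.1611  0.0917] rot [ 1.7996e+02 -3.0000e-02  1.4100e+00] F [-0.24 -0.09 -2.67] w 0.065
t 11.35 p [ 0.4692 -0.1611  0.0917] rot [ 1.7996e+02 -4.0000e-02  1.4100e+00] F [ 0.29  0.31 -2.04] w 0.0651
```

View pics/s4.png

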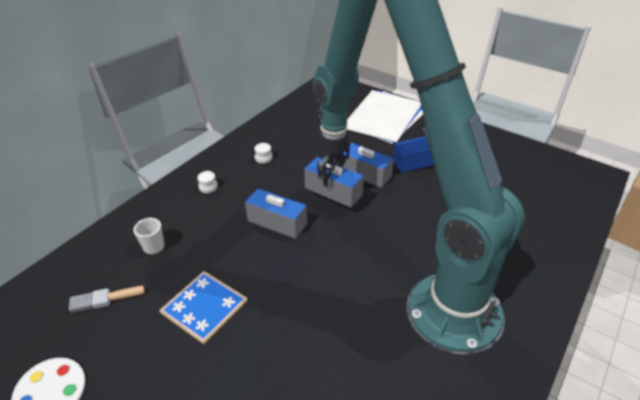

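Box 2 is held clear at (333,180) and is light too (~2.5 N). I'll put it back and lift box 1 to confirm.

```bash
python3 -m pendant '[[0,0,10,0,0,0],[0,0,20,0,0,0],[0,0,29,0,0,0],[0,0,34,0,0,0],[0,0,37,0,0,0],[0,0,39,0,0,0],[0,0,40,0,0,0],[0,0,40,0,0,0],[0,0,40,0,0,0]]'; python3 -m pendant '[[0,0,0,0,0,0],[0,0,0,0,0,0],[0,0,0,0,0,0],[0,0,0,0,0,0],[0,0,0,0,0,0]]' 0; python3 -m pendant '[[0,0,-15,0,0,0],[0,0,-40,0,0,0],[0,0,-80,0,0,0],[0,0,-100,0,0,0],[0,0,-100,0,0,0]]'; python3 -c "
from h import *
st();print(delta(.550,.0068,.155,8.2))"
```

```text
time: 12.48
tool_pos: [0.4694, -0.1611, 0.0519]
tcp_rot: [179.9, -0.1, 1.4]
ft_force: [-0.5, 0.6, -1.1]
width: 0.0652
time: 13.1
tool_pos: [0.4694, -0.1612, 0.052]
tcp_rot: [179.9, -0.1, 1.4]
ft_force: [0.7, -0.1, -0.7]
width: 0.0853
time: 13.72
tool_pos: [0.4704, -0.1614, 0.1542]
tcp_rot: [179.9, -0.3, 1.4]
ft_force: [0.2, 0.6, 0.1]
width: 0.0854
t 13.72 p [ 0.4704 -0.1614  0.1542] rot [179.88  -0.32   1.41] F [0.17 0.58 0.09] w 0.0854
(array([  83.7, -166.2,   -0.7]), array([ 0.002, -0.006, -0.119]))
```

```bash
python3 -m pendant '[[22,-45,-1,0,-0.006,-0.04],[46,-92,-1,0,-0.006,-0.08],[68,-136,-1,0,-0.006,-0.119],[82,-162,-1,0,-0.006,-0.119],[84,-166,-1,0,-0.006,-0.119],[84,-166,-1,0,-0.006,-0.119],[84,-166,-1,0,-0.006,-0.119],[84,-166,-1,0,-0.006,-0.119]]'; python3 -c "
from h import *
st();print(delta(.550,.0068,.051,8.2))
im=cams.grab_frame('top');cv2.imwrite('pics/t5.png',cv2.resize(im[130:270,230:510,::-1],None,fx=2.8,fy=2.8))"
```

```text
time: 14.72
tool_pos: [0.5496, 0.0051, 0.1553]
tcp_rot: [179.8, 0.1, 8.1]
ft_force: [1.1, -0.3, -0.1]
width: 0.0854
t 14.72 p [0.5496 0.0051 0.1553] rot [1.7984e+02 8.0000e-02 8.0900e+00] F [ 1.11 -0.34 -0.13] w 0.0854
(array([  0.7,  -2. , 104.3]), array([ 0.003,  0.001, -0.002]))
```

View pics/t5.png

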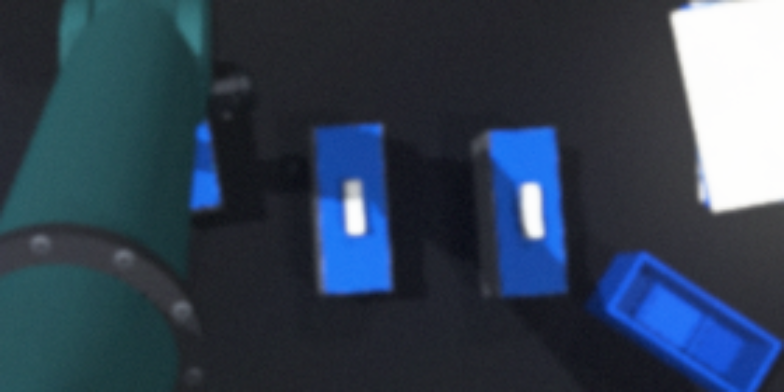

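Boxes 2 and 3 stand closed at crop (355,210) and (530,210). Now box 1.

```bash
python3 -m pendant '[[0.5,-2,30,0,0,0],[0.5,-2,55,0,0,0],[0.5,-2,75,0,0,0],[0.5,-2,90,0,0,0],[0.5,-2,100,0,0,0],[0.5,-2,104,0,0,0],[0.5,-2,104,0,0,0]]'; python3 -m pendant '[[0,0,0,0,0,0],[0,0,0,0,0,0],[0,0,0,0,0,0],[0,0,0,0,0,0],[0,0,0,0,0,0],[0,0,0,0,0,0]]' 1 80;python3 -m pendant '[[0,0,-5,0,0,0],[0,0,-12,0,0,0],[0,0,-22,0,0,0],[0,0,-32,0,0,0],[0,0,-40,0,0,0],[0,0,-40,0,0,0],[0,0,-40,0,0,0],[0,0,-40,0,0,0],[0,0,-40,0,0,0]]'; python3 -c "
from h import *
for i in range(3): cams.grab_frame('side');st()"
```

```text
time: 15.65
tool_pos: [0.5501, 0.0071, 0.0514]
tcp_rot: [179.8, 0.0, 8.1]
ft_force: [-0.0, -0.2, -0.6]
width: 0.0854
time: 16.4
tool_pos: [0.5505, 0.0076, 0.0525]
tcp_rot: [179.9, -0.0, 8.1]
ft_force: [-0.7, 0.2, 5.8]
width: 0.0649
time: 17.52
tool_pos: [0.5502, 0.0077, 0.0922]
tcp_rot: [179.9, 0.0, 8.1]
ft_force: [1.3, -0.9, -7.9]
width: 0.0646
t 17.57 p [0.5503 0.0077 0.0922] rot [1.7988e+02 1.0000e-02 8.1300e+00] F [ 0.07 -0.24 -7.65] w 0.0644
t 17.62 p [0.5504 0.0078 0.0923] rot [179.88  -0.     8.13] F [ 0.05  0.09 -6.94] w 0.0648
t 17.68 p [0.5504 0.0077 0.0923] rot [ 1.7988e+02 -1.0000e-02  8.1300e+00] F [ 0.24 -0.35 -6.69] w 0.0645
```

7.1 N: box 1 is the heavy one. Set it back and release.

```bash
python3 -m pendant '[[0,0,10,0,0,0],[0,0,20,0,0,0],[0,0,29,0,0,0],[0,0,34,0,0,0],[0,0,37,0,0,0],[0,0,39,0,0,0],[0,0,40,0,0,0],[0,0,40,0,0,0],[0,0,40,0,0,0]]'; python3 -m pendant '[[0,0,0,0,0,0],[0,0,0,0,0,0],[0,0,0,0,0,0],[0,0,0,0,0,0],[0,0,0,0,0,0]]' 0; python3 -m pendant '[[0,0,-15,0,0,0],[0,0,-40,0,0,0],[0,0,-75,0,0,0],[0,0,-75,0,0,0],[0,0,-75,0,0,0]]';python3 -m pendant '[[0,0,0,0,0,0],[0,0,0,0,0,0],[0,0,0,0,0,0],[0,0,0,0,0,0],[0,0,0,0,0,0]]' 0.65 30; python3 -c "
from h import *
st();print(delta(.550,.0075,.100,8.2))
im=cams.grab_frame('side');cv2.imwrite('pics/s6.png',cv2.resize(im[130:250,200:400,::-1],None,fx=4,fy=4,interpolation=2))"
```

```text
time: 18.8
tool_pos: [0.5506, 0.0076, 0.0525]
tcp_rot: [179.9, -0.0, 8.1]
ft_force: [0.5, -0.5, -5.8]
width: 0.065
time: 19.42
tool_pos: [0.5507, 0.0077, 0.0526]
tcp_rot: [179.9, -0.1, 8.1]
ft_force: [-0.2, -0.3, 0.7]
width: 0.0854
time: 20.05
tool_pos: [0.5504, 0.0079, 0.128]
tcp_rot: [179.9, -0.1, 8.1]
ft_force: [-1.1, 0.1, -0.4]
width: 0.0851
time: 20.68
tool_pos: [0.5504, 0.0079, 0.1279]
tcp_rot: [179.9, -0.1, 8.1]
ft_force: [-0.7, -0.2, -0.4]
width: 0.0297
t 20.68 p [0.5504 0.0079 0.1279] rot [ 1.7988e+02 -5.0000e-02  8.1300e+00] F [-0.68 -0.18 -0.44] w 0.0297
(array([-0.5,  0.2, 27.9]), array([ 0.002, -0.001, -0.001]))
```

View pics/s6.png

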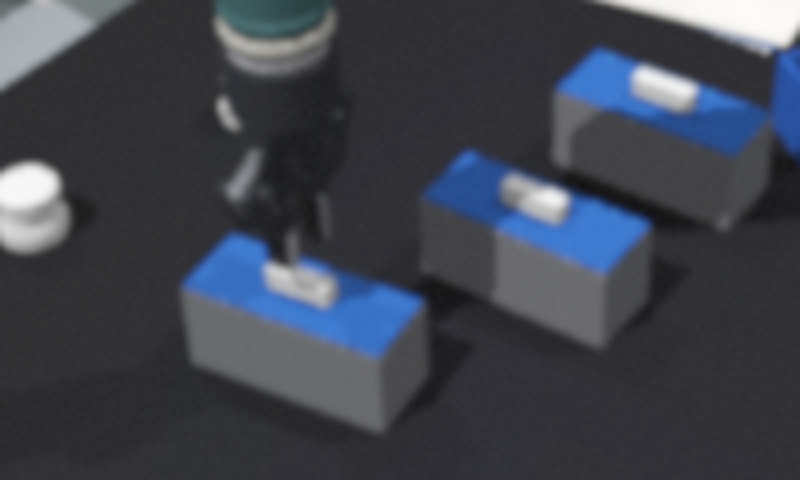

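All boxes closed and standing; the fingers (crop (295,240)) point at box 1's ridge (300,283).

```bash
python3 -m pendant '[[0,0,8,0,0,0],[0,0,16,0,0,0],[0,0,22,0,0,0],[0,0,26,0,0,0],[0,0,28,0,0,0],[0,0,28,0,0,0]]';python3 -m pendant '[[0,0,0,0,0,0],[0,0,0,0,0,0],[0,0,0,0,0,0],[0,0,0,0,0,0]]' 1 30; python3 -c "
from h import *
st()
im=cams.grab_frame('side');cv2.imwrite('pics/s7.png',cv2.resize(im[130:250,200:400,::-1],None,fx=4,fy=4,interpolation=2))"
```

```text
time: 21.48
tool_pos: [0.5505, 0.0078, 0.0998]
tcp_rot: [179.9, -0.1, 8.1]
ft_force: [0.8, -0.3, 0.2]
width: 0.0299
time: 21.98
tool_pos: [0.5507, 0.0078, 0.1001]
tcp_rot: [179.9, -0.1, 8.1]
ft_force: [0.6, 0.2, 3.1]
width: 0.0129
t 21.98 p [0.5507 0.0078 0.1001] rot [ 1.7987e+02 -9.0000e-02  8.1300e+00] F [0.62 0.24 3.12] w 0.0129
```

View pics/s7.png

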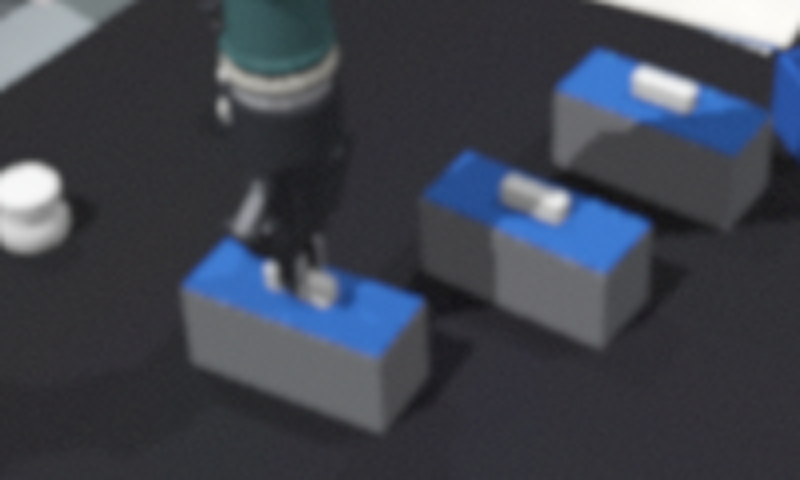

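Pads hold the ridge (width 13 mm). Lift the lid and check.

```bash
python3 -m pendant '[[0,0,-6,0,0,0],[0,0,-14,0,0,0],[0,0,-28,0,0,0],[0,0,-50,0,0,0],[0,0,-60,0,0,0],[0,0,-60,0,0,0],[0,0,-60,0,0,0]]'; python3 -c "
from h import *
st()
print(delta(.53,.150,.16,0),delta(.53,.150,.035,0))
im=cams.grab_frame('side');cv2.imwrite('pics/s8.png',cv2.resize(im[110:250,200:400,::-1],None,fx=4,fy=4,interpolation=2))"
```

```text
time: 22.9
tool_pos: [0.5502, 0.008, 0.1597]
tcp_rot: [179.9, -0.0, 8.1]
ft_force: [-1.7, 0.3, -1.2]
width: 0.013
t 22.9 p [0.5502 0.008  0.1597] rot [ 1.7988e+02 -4.0000e-02  8.1400e+00] F [-1.69  0.29 -1.18] w 0.013
(array([   0.2, -143.5,   -0.6]), array([ 0.002, -0.001,  0.142])) (array([ 1.000e-01, -1.437e+02,  1.244e+02]), array([ 0.002, -0.001,  0.142]))
```

View pics/s8.png

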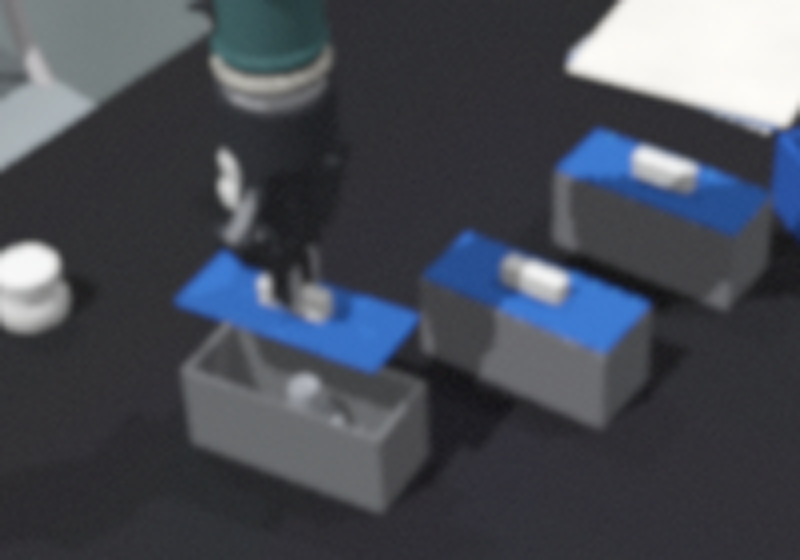

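The lid is up and level; the box stays with the steel knob visible at crop (303,388). Lay the lid in the bare strip.

```bash
python3 -m pendant '[[0,-30,0,0,0,0.03],[0,-70,0,0,0,0.07],[0,-110,0,0,0,0.11],[0,-135,0,0,0,0.142],[0,-143,0,0,0,0.142],[0,-143.5,30,0,0,0.142],[0,-143.5,65,0,0,0.142],[0,-143.5,95,0,0,0.142],[0,-143.5,110,0,0,0.142],[0,-143.5,118,0,0,0.142],[0,-143.5,118,0,0,0.142]]'; python3 -c "
from h import *
st()"; python3 -m pendant '[[0,0,2,0,0,0],[0,0,4,0,0,0],[0,0,6,0,0,0],[0,0,7,0,0,0],[0,0,7,0,0,0]]'
```

```text
time: 24.32
tool_pos: [0.5301, 0.1494, 0.0413]
tcp_rot: [179.9, -0.0, -0.0]
ft_force: [-0.2, 0.0, -1.1]
width: 0.0128
t 24.32 p [0.5301 0.1494 0.0413] rot [ 1.7987e+02 -4.0000e-02 -3.0000e-02] F [-0.22  0.   -1.08] w 0.0128
time: 24.95
tool_pos: [0.53, 0.1494, 0.0342]
tcp_rot: [179.9, -0.0, -0.0]
ft_force: [0.3, -0.2, -0.5]
width: 0.0134
```

```bash
python3 -m pendant '[[0,0,0,0,0,0],[0,0,0,0,0,0],[0,0,0,0,0,0],[0,0,0,0,0,0]]' 0.4;  python3 -m pendant '[[0,0,-15,0,0,0],[0,0,-50,0,0,0],[0,0,-100,0,0,0],[0,0,-120,0,0,0],[0,0,-120,0,0,0],[0,0,-120,0,0,0]]'; python3 -c "
from h import *
st();print(r.get_obs()['q'].round(1))
print(delta(.53,.25,.2,98.2),delta(.53,.25,.2,-81.8))
for n in('side','top'):
    im=cams.grab_frame(n);cv2.imwrite(f'pics/{n}9.png',im[:,:,::-1])"
```

```text
time: 25.45
tool_pos: [0.53, 0.1494, 0.0343]
tcp_rot: [179.9, -0.0, -0.0]
ft_force: [0.3, 0.9, 0.1]
width: 0.0514
time: 26.2
tool_pos: [0.5294, 0.1496, 0.1541]
tcp_rot: [179.9, 0.0, -0.0]
ft_force: [-0.6, 0.2, -0.2]
width: 0.0511
t 26.2 p [0.5294 0.1496 0.1541] rot [ 1.7987e+02  1.0000e-02 -1.0000e-02] F [-0.64  0.23 -0.18] w 0.0511
[ -28.5   29.5   10.9  119.4   -9.8   32.  -100.7]
(array([   0.6, -100.3,  -46.2]), array([ 0.002,  0.002, -1.714])) (array([   0.6, -100.3,  -46.2]), array([ 2.000e-03, -1.000e-03,  1.427e+00]))
```

View pics/side9.png

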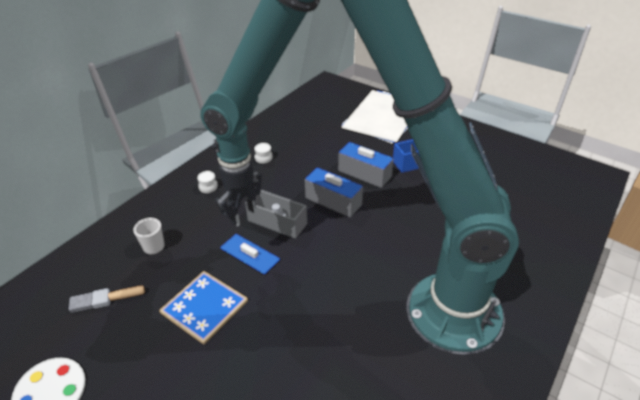

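View pics/top9.png

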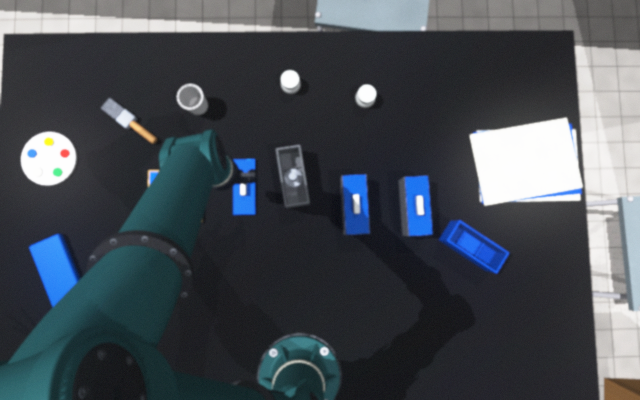

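The lid lies flat at top px (244,187); the box is open with the knob at top px (293,176), side (279,209). Measure the knob.

```bash
python3 - <<'E'
from h import *
for n,(a,b,c,d),z in(('top',(286,168,302,185),.062),('side',(270,203,288,216),.062)):
    im=cv2.imread(f'pics/{n}9.png')
    cv2.imwrite(f'pics/{n}9z.png',cv2.resize(im[b-25:d+25,a-25:c+25],None,fx=9,fy=9,interpolation=2))
    g=im[b:d,a:c].astype(int).min(2); print(g)
for P in([.550,.0075,.062],[.550,.0075,.030]): print(proj('top',P).round(1),proj('side',P).round(1))
print(delta(.550,.0075,.155,98.2))
E
```

```text
[[ 74  73  72  74  90 107 121 124 126 119 105  90  97 104 112 122]
 [ 67  66  72  85 112 151 178 183 181 168 143 121 116 119 123 126]
 [ 64  74  81  93 127 172 201 213 212 197 177 157 144 134 123 123]
 [ 73  79  92 103 134 179 207 218 216 210 193 179 164 144 127 115]
 [ 80  88 101 121 153 188 211 215 212 208 197 187 174 161 139 114]
 [ 92 100 116 145 180 203 214 216 212 203 194 184 178 168 150 122]
 [ 97 109 131 170 200 215 218 218 210 200 186 173 164 158 148 127]
 [102 113 145 188 211 221 220 217 214 201 177 148 129 125 125 111]
 [109 116 151 190 213 221 220 217 213 201 171 128 102  96  95  93]
 [117 120 143 178 209 219 217 217 208 191 155 117  97  88  87  86]
 [125 125 127 158 188 203 209 205 193 164 134 110  92  89  86  81]
 [132 126 124 131 150 166 173 171 158 133 115 108  97  89  84  81]
 [126 129 123 119 121 123 128 128 120 114 116 114 103  88  87  79]
 [122 126 120 115 112 113 113 122 135 144 143 131 113  91  87  75]
 [113 120 118 117 116 114 121 141 165 182 181 163 138 115  92  76]
 [ 97 113 116 114 115 119 124 143 175 201 206 196 172 137 102  76]
 [ 88  99 104 109 118 116 12
[... 455 characters left out ...]
9 111 104  97  93  97 102 102 105]
 [117 124 140 155 161 160 154 142 127 112 107 101  91  84  87  93 100 102]
 [127 132 140 145 144 141 132 122 112 106 105  99  89  77  78  81  90  99]
 [129 134 140 140 136 131 124 117 109 104 102  97  91  82  76  75  82  94]
 [118 124 129 130 122 116 115 111 106 104 100  98  95  90  86  82  79  87]
 [109 111 113 112 106  99 100 100 101 101 101 101 102 108 106  96  84  84]
 [106 106 106 104  97  87  87  87  90  94  99 103 111 124 129 116  91  82]
 [105 105 105 104 100  91  82  75  76  81  87  93 108 126 132 117  94  84]]
[[292.3 175.7]] [[275.1 206.5]]
[[292.9 177.4]] [[275.9 214.8]]
(array([ 20.9, 142. ,  -1.3]), array([ 1.000e-03,  4.000e-03, -1.714e+00]))
```

View pics/top9z.png

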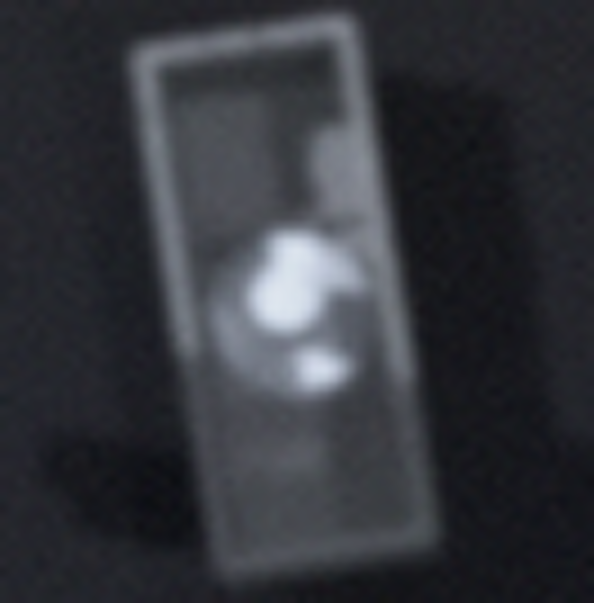

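View pics/side9z.png

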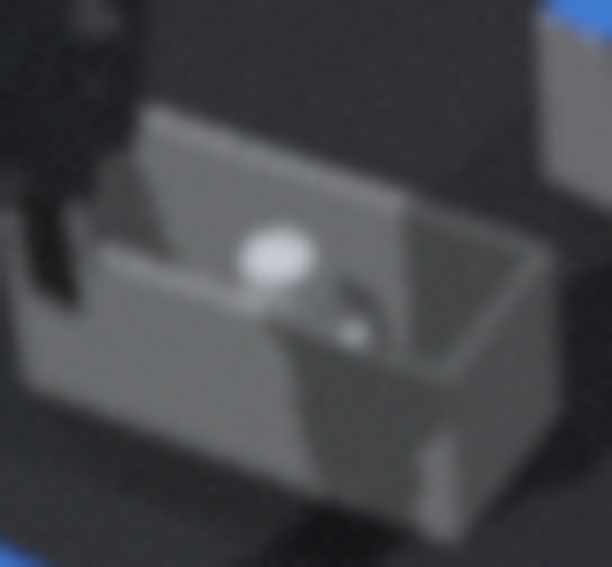

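Knob top at top (292.2,175.9), side (275.3,206.1), vs. the projection of (0.550,0.0075,0.062): (292.3,175.7)/(275.1,206.5). Agrees.

```bash
python3 -m pendant '[[2,14,-10,0,0,-0.17],[4,28,-10,0,0,-0.34],[6,42,-10,0,0,-0.51],[8,56,-10,0,0,-0.68],[10,70,-10,0,0,-0.85],[12,84,-10,0,0,-1.02],[14,98,-10,0,0,-1.19],[16,112,-8,0,0,-1.36],[18,126,-5,0,0,-1.53],[20.9,142,-1,0,0,-1.69],[20.9,142,-1,0,0,-1.714],[20.9,142,-1,0,0,-1.714]]' 0; python3 -c "
from h import *
st();print(r.get_obs()['q'].round(1))
print(delta(.55,.0075,.155,98.2))"
```

```text
time: 27.8
tool_pos: [0.5496, 0.0081, 0.1541]
tcp_rot: [-179.8, 0.1, 98.1]
ft_force: [-0.0, 0.3, -0.4]
width: 0.0852
t 27.8 p [0.5496 0.0081 0.1541] rot [-1.7983e+02  1.0000e-01  9.8100e+01] F [-0.04  0.27 -0.43] w 0.0852
[  6.9  29.8 -16.9 118.4  15.2  33.9 -12.6]
(array([-0.6,  0.4, -0.9]), array([-0.003,  0.002, -0.002]))
```

```bash
python3 -m pendant '[[-0.5,0.5,30,-0.003,0.002,0],[-0.5,0.5,55,-0.003,0.002,0],[-0.5,0.5,75,-0.003,0.002,0],[-0.5,0.5,90,-0.003,0.002,0],[-0.5,0.5,100,-0.003,0.002,0],[-0.5,0.5,104,-0.003,0.002,0],[-0.5,0.5,104,-0.003,0.002,0]]'; python3 -m pendant '[[0,0,0,0,0,0],[0,0,0,0,0,0],[0,0,0,0,0,0],[0,0,0,0,0,0],[0,0,0,0,0,0],[0,0,0,0,0,0],[0,0,0,0,0,0]]' 1 60; python3 -c "
from h import *
st()"
```

```text
time: 28.68
tool_pos: [0.55, 0.0075, 0.0502]
tcp_rot: [180.0, -0.0, 98.1]
ft_force: [1.0, 0.7, 0.1]
width: 0.0855
time: 29.55
tool_pos: [0.5505, 0.0075, 0.0506]
tcp_rot: [179.9, -0.0, 98.1]
ft_force: [1.3, -0.1, 5.6]
width: 0.0203
t 29.55 p [0.5505 0.0075 0.0506] rot [ 1.7993e+02 -1.0000e-02  9.8090e+01] F [ 1.33 -0.06  5.55] w 0.0203
```

```bash
python3 -m pendant '[[0,0,-5,0,0,0],[0,0,-12,0,0,0],[0,0,-24,0,0,0],[0,0,-40,0,0,0],[0,0,-60,0,0,0],[0,0,-85,0,0,0],[0,0,-105,0,0,0],[0,0,-110,0,0,0],[0,0,-110,0,0,0],[0,0,-110,0,0,0]]'; python3 -c "
from h import *
im=cams.grab_frame('side');cv2.imwrite('pics/s10.png',im[:,:,::-1]);st()
print(delta(.506,.342,.16,98.1))"
```

```text
time: 30.8
tool_pos: [0.5496, 0.0073, 0.1599]
tcp_rot: [-180.0, -0.0, 98.1]
ft_force: [0.3, -0.9, -4.8]
width: 0.0205
t 30.85 p [0.5497 0.0074 0.1597] rot [-1.7996e+02 -2.0000e-02  9.8090e+01] F [ 0.08 -1.05 -4.81] w 0.0203
(array([ 3.374e+02,  3.900e+00, -2.000e-01]), array([-0.001, -0.   , -0.   ]))
```

View pics/s10.png

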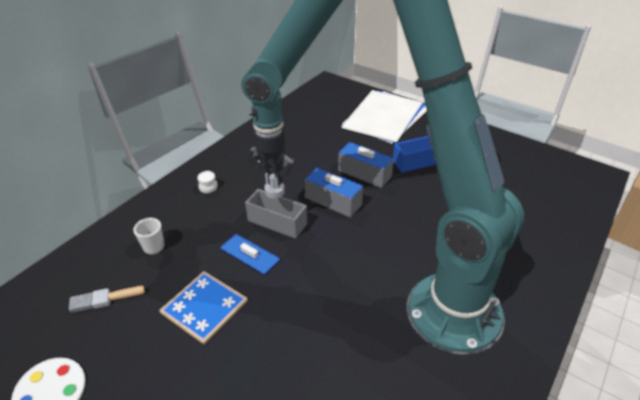

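The paperweight hangs at (274,190), box left standing empty. Carry it to the painting.

```bash
python3 -m pendant '[[20,0,0,0,0,0],[60,1,0,0,0,0],[105,1,0,0,0,0],[150,2,0,0,0,0],[195,2,0,0,0,0],[240,3,0,0,0,0],[280,3,0,0,0,0],[312,4,0,0,0,0],[330,4,0,0,0,0],[337,4,0,0,0,0],[337,4,0,0,0,0],[337,4,0,0,0,0]]'; python3 -c "
from h import *
im=cams.grab_frame('side');cv2.imwrite('pics/s11.png',im[:,:,::-1]);st()
print(delta(.506,.342,.058,98.1))"
```

```text
time: 32.35
tool_pos: [0.5066, 0.3394, 0.1595]
tcp_rot: [-179.9, 0.1, 97.9]
ft_force: [0.0, -1.0, -4.8]
width: 0.0201
t 32.4 p [0.5067 0.3395 0.1596] rot [-1.7994e+02  8.0000e-02  9.7940e+01] F [-0.41  0.46 -5.04] w 0.0203
(array([  2.7,  -0.2, 101.6]), array([-0.001,  0.001, -0.003]))
```

View pics/s11.png

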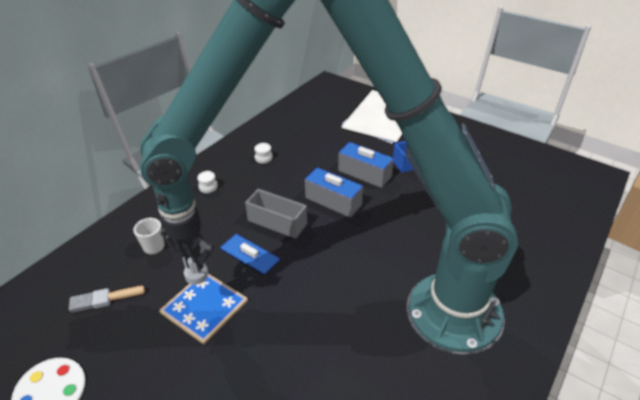

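```bash
python3 -m pendant '[[2,0,15,0,0,0],[2.5,0,40,0,0,0],[2.5,0,62,0,0,0],[2.5,0,80,0,0,0],[2.5,0,91,0,0,0],[2.5,0,97,0,0,0],[2.5,0,100,0,0,0],[2.5,0,100,0,0,0]]'; python3 -m pendant '[[0,0,0.6,0,0,0],[0,0,1.2,0,0,0],[0,0,1.8,0,0,0],[0,0,2.4,0,0,0],[0,0,2.4,0,0,0]]'
```

```text
time: 33.4
tool_pos: [0.5065, 0.3421, 0.0599]
tcp_rot: [-180.0, 0.1, 97.9]
ft_force: [0.6, 0.1, -4.7]
width: 0.0205
time: 34.02
tool_pos: [0.5065, 0.342, 0.0575]
tcp_rot: [-180.0, 0.1, 98.0]
ft_force: [0.5, 0.3, -6.0]
width: 0.0203
```

```bash
python3 -m pendant '[[0,0,0.4,0,0,0],[0,0,0.8,0,0,0],[0,0,1.1,0,0,0],[0,0,1.1,0,0,0]]'; python3 -m pendant '[[0,0,0.2,0,0,0],[0,0,0.5,0,0,0],[0,0,0.5,0,0,0]]'
```

```text
time: 34.52
tool_pos: [0.5065, 0.342, 0.0567]
tcp_rot: [-180.0, 0.1, 97.9]
ft_force: [-0.8, -0.8, -1.6]
width: 0.0202
time: 34.9
tool_pos: [0.5065, 0.342, 0.0566]
tcp_rot: [-180.0, 0.1, 97.9]
ft_force: [-0.9, -0.6, 2.7]
width: 0.0204
```

Load has come off at the expected height: it stands on the sheet. Release slowly and back away.

```bash
python3 -m pendant '[[0,0,0,0,0,0],[0,0,0,0,0,0],[0,0,0,0,0,0],[0,0,0,0,0,0]]' 0.5; python3 -m pendant '[[0,0,-10,0,0,0],[0,0,-30,0,0,0],[0,0,-70,0,0,0],[0,0,-110,0,0,0],[0,0,-150,0,0,0],[-50,0,-150,0,0,0],[-100,0,-150,0,0,0],[-150,0,-150,0,0,0],[-200,0,-150,0,0,0],[-250,0,-150,0,0,0],[-250,0,-150,0,0,0],[-250,0,-150,0,0,0]]'; python3 -c "
from h import *
st()
for n in('side','top'):
    im=cams.grab_frame(n);cv2.imwrite(f'pics/{n}12.png',im[:,:,::-1])
print(proj('side',[[.5065,.342,.068],[.5065,.342,.01]]).round(1))"
```

```text
time: 35.4
tool_pos: [0.5067, 0.3421, 0.0566]
tcp_rot: [-180.0, 0.1, 97.9]
ft_force: [0.3, -0.6, 0.1]
width: 0.0427
time: 36.9
tool_pos: [0.5415, 0.0952, 0.2081]
tcp_rot: [179.9, 0.0, 97.9]
ft_force: [-0.3, -0.1, 0.7]
width: 0.0424
t 36.9 p [0.5415 0.0952 0.2081] rot [1.799e+02 2.000e-02 9.793e+01] F [-0.26 -0.06  0.67] w 0.0424
[[198.7 289.7]
 [202.9 304.5]]
```

View pics/side12.png

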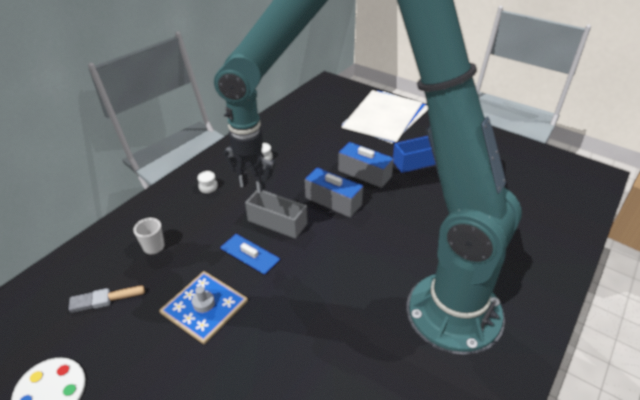

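View pics/top12.png

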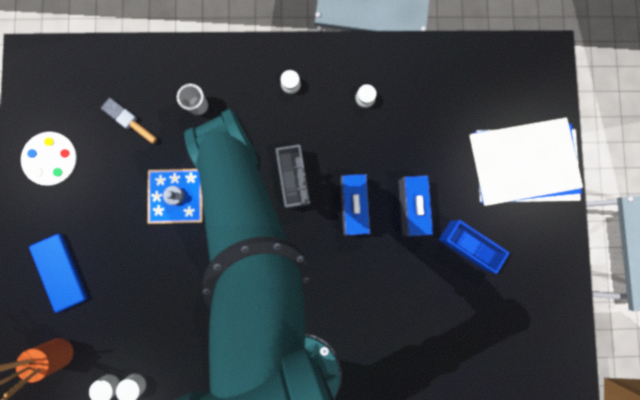

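The paperweight stands upright at the centre of the painting (side (203,298), top (174,196)). The open box at (276,213) and the closed ones at (334,191) and (365,164) are standing, and the lid lies at (249,253). The gripper is clear of everything.

```bash
python3 -c "
from workcell import r
print(r.sign_off())"
```

```text
the job is handed in; nothing more can be done
None
```

The job is done and handed in at about 37 s. I lifted all three closed boxes clear of the table and put them back. The two right-hand ones read about 2.4 N each, and the left one (nearest the painting) read about 7 N. I opened only the left one and laid its lid flat in the bare strip. I then took the paperweight out by its knob and lowered it onto the painting until its weight came off the gripper.

The last pictures show:
- **Paperweight:** upright at the centre of the painting.
- **Boxes:** all three standing, the other two still closed.
- **Lid:** flat on the table.
- **Arm:** retracted and touching nothing.

The highest wrist force I read was about 8 N. No check failed or disagreed; the only small oddity was that the gripper width read 1 to 2 mm under the known sizes.

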